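# Set the tilting drill table to 30 degrees and lock it

### The arm

A 6-joint arm with a two-finger parallel gripper is mounted at the origin on the work surface. World frame = base frame: x ahead of the robot, y to its left, z up, the work surface at z = 0. Lengths are in m, angles in rad, forces in N, time in s.
With the tool pointing down it reaches from about 0.25 to 0.85 m from the base axis. Payload 12.5 kg.
Tool frame: the origin (TCP) lies at the centre of the arm's flange, where the gripper is bolted on; the fingertips stand 186 mm ahead of it and the grasp point (between the pads) lies hold_point_z ahead of it (hold_point_z is the distance from the TCP to the grasp point, in m); z points along the fingers, y is the direction in which the jaws open and shut (so a half turn about z gives the same grasp; the last joint's range is limited). The gripper opens to 93 mm and grips with 3 to 60 N. Pads are 15 mm wide; open, the fingers measure 128 mm over their backs; the gripper's body (75 mm by 188 mm) begins 65 mm behind the grasp point.
Start: joints at [1.071, 0.351, 1.652, -0, 1.139, -0.085], TCP at [0.222, 0.503, 0.405] pointing down, gripper open.
Joint ranges: [-2.75, 2.75], [-0.79, 2.1], [0.01, 2.65], [-1.57, 4.71], [0.07, 3.14], [-2.87, 2.87]. Speed limits (rad/s): [2.22, 2.22, 2.79, 3.14, 3.14, 3.14].

### API

Orientations are given as [roll, pitch, yaw] about the fixed x, y, z axes, in that order (R = Rz(yaw) Ry(pitch) Rx(roll)).
In Python, from cell import * gives the robot as it stands.
- The arm moves only by the tool arm_command, never from a script. Its arguments are lists of equal length, an entry for each row: "dp": the shift along the tool's x, y, z in m, a list of three; "spin": the turn about the tool's z in degrees. In form: {"dp": [[dx, dy, dz], ...], "spin": [spin, ...]}. A call has 1 to 5 rows; each row shifts and turns the commanded pose from where the row before left it, along the tool's axes as they then stand; what a row does not reach is not made up. A row lasts 1/12 s, in which the tool goes at most 41.7 mm and 7.16 degrees, less where a joint would pass 70% of its speed; a pose out of reach is approached as far as the arm can. A call with a gripper value outside its range is refused whole. "jaw" is the opening, from 0 (shut) to 1 (fully open), set as the call begins (left out, the last holds). The fingers move at their own pace and stop on an object; "grip_force" is the grip in N (left out, the last holds). Time passes only in rows, so rows that do not move let the fingers close. It gives the time, the measured TCP pose, the force and the opening at its end, in the units of the state.
- read_state(): the state, without advancing time (a new reading comes with each control period).
- get_image(name): name is "scene" or "top" or "wrist"; returns a dict with "image" (384x512x3 uint8, red, green, blue), "z_map" (384x512 float32, m along the optical axis (not along the pixel's ray), 0 where there is no reading), "fx", "fy", "cx", "cy" (pixels), "R" (3x3) and "t" (3): a world point X has camera coordinates R X + t. Camera axes: x right, y down, z forward; pixel columns grow to the right and rows downward; lengths in m; the calibration is good to about 2 mm. A picture is of the moment at which its call begins.
- job_done(): hands the job in, once; it reports no verdict.
The state is a dict: "time": time; "joint_pos": joint angles; "qd": joint speeds; "joint_efforts": joint torques, N m; "position": TCP position; "orientation": TCP orientation; "force": force on the tool from outside, world axes, zero at the start; "wrist_torque": the same for the moment, N m; "width": finger opening in m.
Only numpy, scipy, OpenCV 4.12 (cv2) and the standard library are available. Lean on these libraries where they do the work, as an engineer would, in place of code of your own. Each camera call takes 0.05 s, during which the arm holds its last target.

### The job

The tilting drill table has been left swung over the wrong way, unlocked. Set it to 30 degrees with its fence on the low edge, and leave it locked there, the index pin sprung fully home in its hole and your hand off it. Leave the stone, the jar and the scraper where they are.

Things in the scene. Friction and masses are not known exactly. Their poses are not given: they have to be found in the camera images.
- jig_base: Fixed grey cast frame of the tilting drill table: foot 205 x 180 x 14 mm and two upright cheeks carrying a steel table, 116 x 120 mm, on trunnions. Origin: centre of the foot's underside. +x: along the trunnion axis, to the index side (index plate, arm and knob); +z up; -y: the fence side. It may stand turned about the vertical.
- trunnion (a point): Point on the trunnion axis midway between the cheeks, 118 mm above the bench, straight above jig_base's origin. The tilt axis passes through it along jig_base's x.
- tilt_table (a joint): Tilt, rad, -0.87 to 0.87. 0 = level; positive = fence edge (jig_base's -y) down, index arm leaning to -y. The arm, a dark steel blade in front of the index plate (95 to 105 mm along jig_base's x), is rigid with the table and points straight up at level. Stiff trunnion: stays where left; about 3 N at the knob swings it. 1 kg in all.
- plunger (a joint): Pull of the spring plunger in the arm's end, m: 0 = pin home, 10 mm deep in a hole; 0.009 to 0.010 = its round nose rides on the plate's face (so at the start); 0.014 = fully out. Pull along jig_base's +x. The spring (4 N at 0, 9 N at 0.014) always drives the 8 mm pin in: over a hole, or within 2 mm of it, it snaps home. To leave or pass a hole it must be out beyond about 0.010.
- knob (a point): Middle of the grip of the plunger's black pull knob, 90 mm from the trunnion axis and, pin home, 141 mm along jig_base's x from the trunnion point; moves out with the plunger, swings with the arm. A round bar along jig_base's x, 18 mm thick over a 26 mm waist, 28 mm flange 7 mm thick at the outer end, 24 mm collar at the inner. Nothing above or beside it; it may turn in the grip.
- hole_30 (a point): Mouth of the 30 degree hole on the outer face of the fixed index plate, a steel fan 12 mm thick, 105 mm in radius. It has four 10 mm through-holes 15 degrees apart at 90 mm radius: the first, straight above the trunnion, is level, then 15, 30, 45 degrees fence-down; its other half is plain. 91 mm along jig_base's x from the trunnion point, 45 mm to its -y side, 78 mm above it.
- fence (a point): Middle of the top edge of the fence, the upright steel strip 8 mm thick and 20 mm high along one edge of the table; the table's only raised edge. At level it is 56 mm to jig_base's -y side of the trunnion axis and 12 mm above it.
- stone: Smooth grey river stone, 68 mm across and 40 mm high. Bystander. Origin: centre of its underside.
- jar: Amber glass jar with a steel lid, 52 mm in diameter, 60 mm high. Bystander. Origin: centre of its underside.
- scraper: Scraper with a wooden handle and a thin steel blade, 170 mm long, 26 mm thick, lying on the bench. Bystander. Origin: middle of its length, underside.

How it is judged:
By the outcome, as a careful person would: the job done as asked, in the order asked, and still so for the second after the job is handed in, with the robot touching nothing.
It also fails if it takes over 38 s, if anything falls off the work surface, if the arm or the gripper's body presses on something with over 40 N, if the wrist force passes 120 N, or if a joint passes its speed limit or range.

## Working session

There is one attempt and no reset: what is moved stays moved. The work goes in short steps, Python scripts to look and compute and a tool call to move; the robot and the scene stay as the last step left them, time stands still between calls to the robot, and variables do not carry over. Pictures are saved under pics/ and viewed, and the job is handed in when it is done.

Besides the shell and the picture viewer there is one more tool, called after "Request:" as name(argument=value, ...), one argument or row to a line, values as JSON. arm_command: Moves the arm, as the interface text tells. Its arguments: {"type":"object","properties":{"dp":{"type":"array","items":{"type":"array","items":{"type":"number"}}},"spin":{"type":"array","items":{"type":"number"}},"jaw":{"type":"number"},"grip_force":{"type":"number"}},"required":["dp","spin"]}

```bash
ls; mkdir -p pics; python3 - <<'E'
from cell import *
import cv2,numpy as np
s=read_state()
print({k:np.round(v,3).tolist() for k,v in s.items()})
import pickle
for n in ["scene","top","wrist"]:
    d=get_image(n); pickle.dump(d,open(f'pics/{n}0.pkl','wb'))
    cv2.imwrite(f'pics/{n}0.png',cv2.cvtColor(d['image'],cv2.COLOR_RGB2BGR))
    print(n,d['fx'],d['cx'],d['cy'],np.round(d['R'],3).tolist(),np.round(d['t'],3).tolist())
E
```

```text
pics
{'time': 0.0, 'joint_pos': [1.071, 0.351, 1.652, -0.0, 1.139, -0.085], 'qd': [0.0, 0.0, 0.0, -0.002, -0.002, -0.0], 'joint_efforts': [0.0, -49.733, -28.525, 0.07, 0.026, -0.0], 'position': [0.222, 0.503, 0.404], 'orientation': [-3.14, -0.0, 2.727], 'force': [0.488, -0.007, -0.403], 'wrist_torque': [-0.005, 0.019, -0.017], 'width': 0.093}
scene 351.8446053584097 256.96286427153007 191.3482959701486 [[0.062, 0.998, -0.014], [0.766, -0.057, -0.641], [-0.64, 0.029, -0.768]] [-0.023, -0.313, 1.29]
top 460.3782542408353 257.7467766764321 193.52962731314776 [[0.023, -1.0, -0.001], [-0.991, -0.023, -0.128], [0.128, 0.004, -0.992]] [-0.001, 0.542, 1.157]
wrist 289.71730759105486 256.95010279437696 194.89571630846356 [[0.402, 0.916, -0.002], [0.883, -0.387, 0.265], [0.242, -0.109, -0.964]] [-0.549, -0.032, 0.39]
```

View pics/scene0.png

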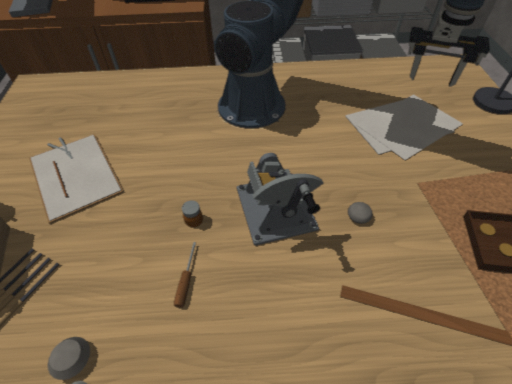

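View pics/top0.png

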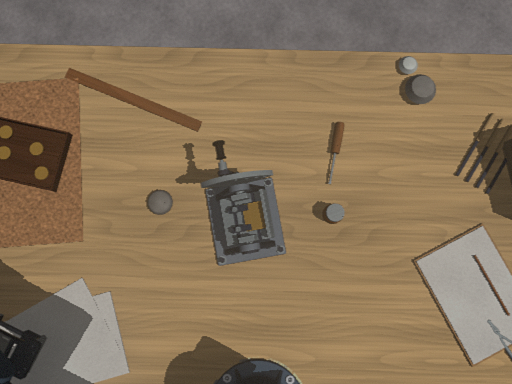

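View pics/wrist0.png

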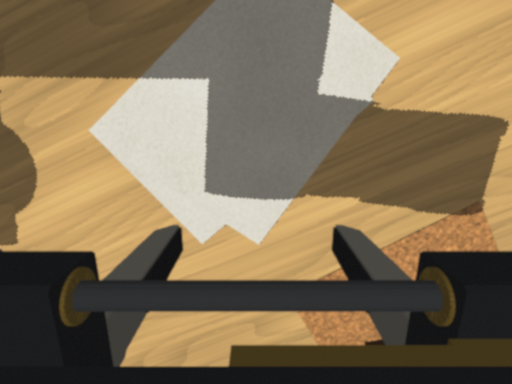

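```bash
cat > h.py <<'E'
import numpy as np,cv2,pickle
def world(d):
    z=d['z_map'];v,u=np.mgrid[0:384,0:512]
    c=np.stack([(u-d['cx'])/d['fx']*z,(v-d['cy'])/d['fy']*z,z],-1)
    return (c-d['t'])@d['R'],z>0
def proj(d,X):
    c=np.atleast_2d(X)@d['R'].T+d['t'];return np.c_[c[:,0]/c[:,2]*d['fx']+d['cx'],c[:,1]/c[:,2]*d['fy']+d['cy']]
E
python3 - <<'E'
from h import *
for n,(u0,u1,v0,v1) in dict(scene=(225,345,140,250),top=(180,300,125,275)).items():
    d=pickle.load(open(f'pics/{n}0.pkl','rb'))
    im=d['image'][v0:v1,u0:u1];k=min(800/(u1-u0),600/(v1-v0))
    cv2.imwrite(f'pics/{n}0z.png',cv2.cvtColor(cv2.resize(im,None,fx=k,fy=k,interpolation=cv2.INTER_CUBIC),cv2.COLOR_RGB2BGR));print(k)
    W,ok=world(d)
    for lo,hi in((.008,.022),):
        m=ok&(W[...,2]>lo)&(W[...,2]<hi);m[:v0]=0;m[v1:]=0;m[:,:u0]=0;m[:,u1:]=0
        p=W[m][:,:2];r=cv2.minAreaRect((p*1000).astype(np.float32));print(n,r,W[m][:,2].mean())
E
```

```text
5.454545454545454
scene ((475.7718200683594, 43.427032470703125), (204.02415466308594, 179.6510467529297), 11.674038887023926) 0.013873764649650372
4.0
top ((557.68310546875, 65.59336853027344), (388.01995849609375, 189.65354919433594), 14.6322021484375) 0.01420237590331811
```

```bash
python3 - <<'E'
from h import *
for n,(u0,u1,v0,v1) in dict(scene=(225,345,140,250),top=(180,300,125,275)).items():
    d=pickle.load(open(f'pics/{n}0.pkl','rb'));W,ok=world(d)
    S=W[v0:v1,u0:u1];im=d['image'][v0:v1,u0:u1].astype(int)
    m=(im.sum(-1)<110)&(S[...,2]>.12)
    p=S[m];print(n,m.sum(),p.min(0),p.max(0),p.mean(0))
    hi=S[(S[...,2]>.19)];print(hi.min(0),hi.max(0))
    for nm,(x,y) in dict(stone=(0,0)).items(): pass
d=pickle.load(open('pics/top0.pkl','rb'));W,ok=world(d)
for n,(u,v) in dict(stone=(160,202),jar=(334,212),scr=(337,130)).items(): print(n,W[v,u])
E
```

```text
scene 415 [ 0.56867046 -0.03239345  0.12008161] [1.06689253 0.11448141 0.79002567] [0.59836678 0.08167367 0.18243434]
[ 0.53798853 -0.03239345  0.19008037] [1.06689253 0.13694679 0.79002567]Traceback (most recent call last):
  File "<stdin>", line 6, in <module>
    return umr_minimum(a, axis, None, out, keepdims, initial, where)
ValueError: zero-size array to reduction operation minimum which has no identity
```

```bash
python3 - <<'E'
from h import *
d=pickle.load(open('pics/top0.pkl','rb'));W,ok=world(d)
for n,(u,v) in dict(stone=(160,202),jar=(334,212),scr=(337,130)).items(): print(n,W[v,u])
m=ok&(W[...,2]>.009)&(W[...,2]<.02);m[:165]=0;m[270:]=0;m[:,:195]=0;m[:,292:]=0
print(cv2.minAreaRect((W[m][:,:2]*1000).astype(np.float32)))
yaw=np.radians(11.67);ex=np.array([np.cos(yaw),np.sin(yaw),0]);ey=np.array([-np.sin(yaw),np.cos(yaw),0])
O=np.array([.4758,.0434,0])
J=lambda a:np.stack([(a-O)@ex,(a-O)@ey,a[...,2]],-1)
for n,(u0,u1,v0,v1) in dict(scene=(225,345,140,250),top=(180,300,125,275)).items():
    d=pickle.load(open(f'pics/{n}0.pkl','rb'));W,ok=world(d)
    P=J(W)[v0:v1,u0:u1].reshape(-1,3)
    m=(P[:,0]>.08)&(P[:,0]<.22)&(P[:,2]>.1)&(P[:,2]<.3)&(abs(P[:,1])<.16)
    P=P[m]
    for lo,hi in [(.08,.093),(.093,.107),(.107,.12),(.12,.136),(.138,.155),(.155,.163),(.163,.175),(.175,.2)]:
        q=P[(P[:,0]>lo)&(P[:,0]<=hi)]
        if len(q):print(n,lo,hi,len(q),'y',q[:,1].min().round(3),q[:,1].max().round(3),np.median(q[:,1]).round(4),'z',q[:,2].min().round(3),q[:,2].max().round(3))
    print('maxx',np.sort(P[:,0])[-20:].round(3))
E
```

```text
stone [0.51362016 0.26276521 0.03733525]
jar [ 0.49605217 -0.18183702  0.06052169]
scr [ 0.71782306 -0.1949391   0.0262782 ]
((472.6231689453125, 43.574501037597656), (204.85000610351562, 179.60060119628906), 11.565322875976562)
scene 0.08 0.093 1084 y -0.082 0.083 -0.0139 z 0.116 0.224
scene 0.093 0.107 372 y -0.019 0.039 0.0106 z 0.102 0.218
scene 0.107 0.12 67 y -0.009 0.035 0.0186 z 0.113 0.215
scene 0.12 0.136 61 y 0.014 0.036 0.0236 z 0.195 0.217
scene 0.138 0.155 57 y 0.017 0.034 0.0227 z 0.201 0.215
scene 0.155 0.163 17 y 0.017 0.031 0.0228 z 0.202 0.214
scene 0.163 0.175 103 y 0.012 0.039 0.0247 z 0.192 0.219
maxx [0.171 0.171 0.171 0.171 0.171 0.171 0.171 0.171 0.171 0.171 0.171 0.171
 0.171 0.171 0.171 0.171 0.171 0.171 0.172 0.172]
top 0.08 0.093 280 y -0.082 0.084 0.0066 z 0.182 0.227
top 0.093 0.107 74 y -0.005 0.04 0.0238 z 0.123 0.221
top 0.107 0.12 51 y -0.003 0.036 0.0254 z 0.122 0.216
top 0.12 0.136 46 y 0.016 0.037 0.0267 z 0.191 0.217
top 0.138 0.155 56 y 0.018 0.036 0.0268 z 0.204 0.217
top 0.155 0.163 39 y 0.015 0.038 0.0269 z 0.204 0.219
top 0.163 0.175 34 y 0.013 0.041 0.025 z 0.204 0.221
maxx [0.165 0.165 0.166 0.166 0.166 0.166 0.166 0.166 0.166 0.167 0.167 0.167
 0.168 0.168 0.168 0.168 0.169 0.169 0.169 0.169]
```

View pics/scene0z.png

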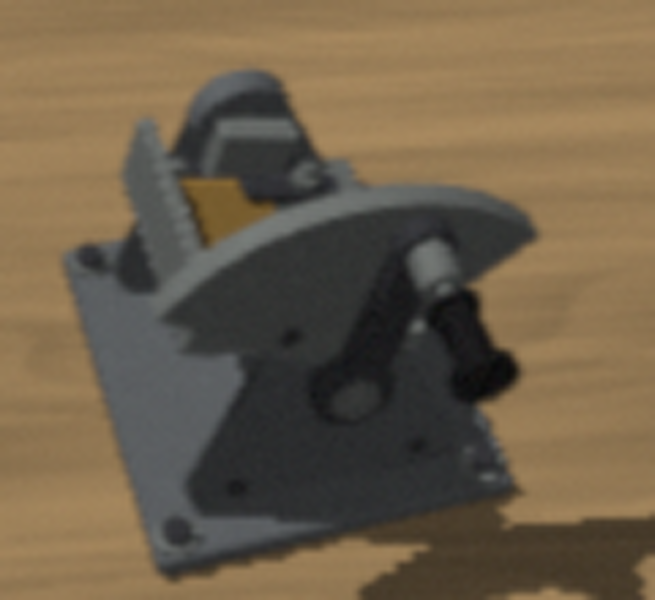

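View pics/top0z.png

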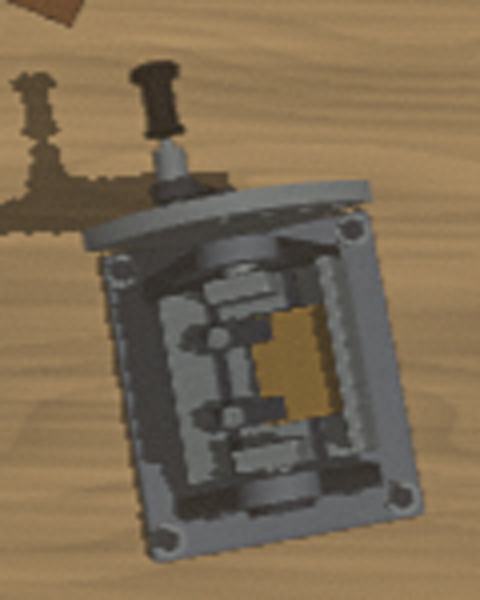

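```bash
cat >> h.py <<'E'
YAW=np.radians(11.6);ex=np.array([np.cos(YAW),np.sin(YAW),0]);ey=np.array([-np.sin(YAW),np.cos(YAW),0])
O=np.array([.4742,.0435,0])
def J2W(a): return O+a[0]*ex+a[1]*ey+np.array([0,0,a[2]])
def W2J(a): return np.stack([(a-O)@ex,(a-O)@ey,a[...,2]],-1)
def delta(s,target): # tool-axis shift to put TCP at target
    from scipy.spatial.transform import Rotation as Rn
    return Rn.from_euler('xyz',s['orientation']).as_matrix().T@(np.array(target)-s['position'])
E
python3 - <<'E'
from h import *
import cell
print([n for n in dir(cell) if not n.startswith('_')])
from cell import *
s=read_state();print(hold_point_z if 'hold_point_z' in dir(cell) else None)
d=pickle.load(open('pics/wrist0.pkl','rb'))
c=-d['R'].T@d['t'];print('cam',c,'tool frame',delta(s,c))
k=J2W([.1505,.0255,.206]);print('knob',k)
print(delta(s,k+[0,0,.186+.1]))
E
```

```text
['PlanningError', 'get_image', 'hold_point_z', 'job_done', 'read_state']
0.1673
cam [0.15413212 0.5328497  0.38360667] tool frame [ 0.0736538  -0.00010696  0.02074522]
knob [0.61649859 0.0987414  0.206     ]
[-0.52444487 -0.21115043 -0.08751615]
```

Request:
arm_command(
  dp=[
    [-0.03, -0.012, -0.0175],
    [-0.03, -0.012, -0.0175],
    [-0.03, -0.012, -0.0175],
    [-0.03, -0.012, -0.0175],
    [-0.03, -0.012, -0.0175],
  ],
  spin=[0, 0, 0, 0, 0],
  jaw=1,
)

```text
time: 0.57
position: [0.3354, 0.3867, 0.4929]
orientation: [-3.141, -0.0, 2.727]
force: [0.3, 0.4, 0.5]
width: 0.0931
```

Request:
arm_command(
  dp=[
    [-0.037, -0.015, 0],
    [-0.037, -0.015, 0],
    [-0.037, -0.015, 0],
    [-0.037, -0.015, 0],
    [-0.037, -0.015, 0],
  ],
  spin=[0, 0, 0, 0, 0],
)

```text
time: 0.98
position: [0.4748, 0.243, 0.4922]
orientation: [-3.142, -0.0, 2.727]
force: [-0.1, 1.2, 0.6]
width: 0.0927
```

Request:
arm_command(
  dp=[
    [-0.037, -0.015, 0],
    [-0.037, -0.015, 0],
    [-0.037, -0.015, 0],
    [-0.037, -0.015, 0],
    [-0.037, -0.015, 0],
  ],
  spin=[0, 0, 0, 0, 0],
)

```text
time: 1.4
position: [0.614, 0.0998, 0.492]
orientation: [-3.141, -0.0, 2.727]
force: [-0.4, 1.6, 0.3]
width: 0.093
```

Request:
arm_command(
  dp=[
    [0, 0, 0],
    [0, 0, 0],
    [0, 0, 0],
    [0, 0, 0],
    [0, 0, 0],
  ],
  spin=[-7.1, -7.1, -7.1, -7.1, -7],
)

```text
time: 1.82
position: [0.613, 0.1015, 0.4918]
orientation: [3.142, -0.001, -2.933]
force: [0.1, 0.5, 1.1]
width: 0.0929
```

```bash
cat > look.py <<'E'
import sys
from h import *
from cell import *
n,tag=sys.argv[1],sys.argv[2]
s=read_state();d=get_image(n);pickle.dump((s,d),open(f'pics/{n}_{tag}.pkl','wb'))
im=cv2.cvtColor(d['image'],cv2.COLOR_RGB2BGR)
if len(sys.argv)>3:
    u0,u1,v0,v1=map(int,sys.argv[3:7]);im=im[v0:v1,u0:u1]
k=min(800/im.shape[1],600/im.shape[0]);cv2.imwrite(f'pics/{n}_{tag}.png',cv2.resize(im,None,fx=k,fy=k,interpolation=cv2.INTER_CUBIC))
print('t',s['time'],'p',np.round(s['position'],4),'o',np.degrees(s['orientation']).round(2),'f',np.round(s['force'],1),'w',s['width'],'j',np.round(s['joint_pos'],2),'grasp J',W2J(s['position']-[0,0,hold_point_z]).round(4))
E
python3 look.py wrist 1
```

```text
t 1.8167 p [0.613  0.1015 0.4918] o [ 1.7999e+02 -4.0000e-02 -1.6803e+02] f [0.1 0.5 1.1] w 0.0929051059383302 j [ 0.09  0.42  1.34 -0.    1.39 -1.69] grasp J [0.1476 0.0289 0.3245]
```

View pics/wrist_1.png

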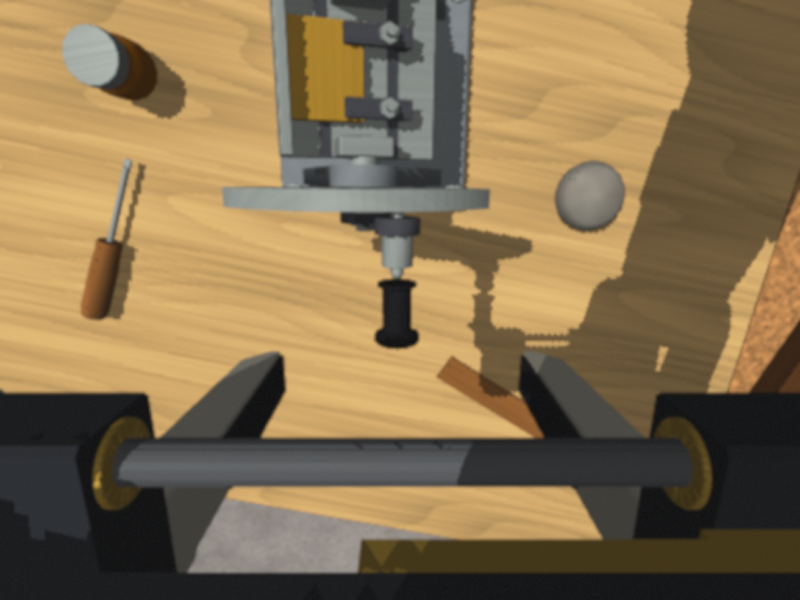

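```bash
cat > knob.py <<'E'
from h import *
import sys
s,d=pickle.load(open(sys.argv[1],'rb'));W,ok=world(d);P=W2J(W)
im=d['image'].astype(int).sum(-1)
m=ok&(P[...,0]>.12)&(P[...,0]<.19)&(P[...,2]>.15)&(P[...,2]<.24)&(abs(P[...,1])<.09)
q=P[m]
for a in np.arange(.12,.185,.004):
    r=q[(q[:,0]>=a)&(q[:,0]<a+.004)]
    if len(r)>3: print(a.round(3),len(r),'y',r[:,1].min().round(4),r[:,1].max().round(4),'z max',r[:,2].max().round(4))
# plate edge yaw
m=ok&(P[...,0]>.07)&(P[...,0]<.1)&(P[...,2]>.17)&(P[...,2]<.23)
q=P[m];a=[];b=[]
for y in np.arange(-.07,.07,.005):
    r=q[abs(q[:,1]-y)<.0025]
    if len(r)>5:a.append(y);b.append((np.percentile(r[:,0],95)))
print('plate front x',np.median(b),'slope deg',np.degrees(np.polyfit(a,b,1)[0]),'plate y ext',q[:,1].min(),q[:,1].max(),'zmax',q[:,2].max())
E
python3 knob.py pics/wrist_1.pkl
```

```text
0.12 55 y 0.0166 0.0341 z max 0.2138
0.124 37 y 0.0211 0.0286 z max 0.2079
0.128 7 y 0.023 0.0277 z max 0.2065
0.132 171 y 0.0135 0.0362 z max 0.2164
0.136 80 y 0.0164 0.0334 z max 0.2135
0.14 78 y 0.0164 0.0334 z max 0.2133
0.144 77 y 0.0163 0.0335 z max 0.213
0.148 80 y 0.0163 0.0335 z max 0.2133
0.152 79 y 0.0162 0.0336 z max 0.213
0.156 71 y 0.0163 0.0337 z max 0.2134
0.16 137 y 0.0131 0.0376 z max 0.2173
0.164 134 y 0.0114 0.0386 z max 0.2181
0.168 58 y 0.0115 0.0386 z max 0.2176
plate front x 0.0892643705066963 slope deg 1.7942323202941393 plate y ext -0.08395145730730723 0.08210945147000114 zmax 0.22396700121201904
```

Request:
arm_command(
  dp=[
    [-0.001, -0.004, 0.03],
    [0, 0, 0.03],
    [0, 0, 0.03],
    [0, 0, 0.03],
    [0, 0, 0],
  ],
  spin=[0, 0, 0, 0, 0],
)

```text
time: 2.28
position: [0.6136, 0.0978, 0.3664]
orientation: [3.141, -0.009, -2.941]
force: [-0.6, 0.3, -1.0]
width: 0.0929
```

```bash
python3 look.py wrist 2; python3 knob.py pics/wrist_2.pkl
```

```text
t 2.2833 p [0.6136 0.0978 0.3664] o [ 179.94   -0.53 -168.53] f [-0.6  0.3 -1. ] w 0.09289548324000198 j [ 0.08  0.52  1.49 -0.    1.14 -1.69] grasp J [0.1474 0.0251 0.1991]
0.12 188 y 0.0165 0.0345 z max 0.2137
0.124 79 y 0.0216 0.0288 z max 0.2086
0.128 20 y 0.0221 0.0283 z max 0.207
0.132 843 y -0.0353 0.0842 z max 0.2366
0.136 3844 y -0.0384 0.0886 z max 0.24
0.14 729 y -0.0221 0.072 z max 0.2351
0.144 623 y -0.0221 0.0719 z max 0.2291
0.148 524 y -0.0221 0.072 z max 0.2222
0.152 286 y -0.0234 0.0735 z max 0.24
0.156 13 y 0.017 0.034 z max 0.2092
0.164 4 y 0.0152 0.0351 z max 0.1957
0.168 7 y 0.0241 0.0272 z max 0.2182
plate front x 0.08941092379356735 slope deg 1.6786219369779372 plate y ext -0.08376510136450485 0.0828369557393797 zmax 0.2246149722014104
```

View pics/wrist_2.png

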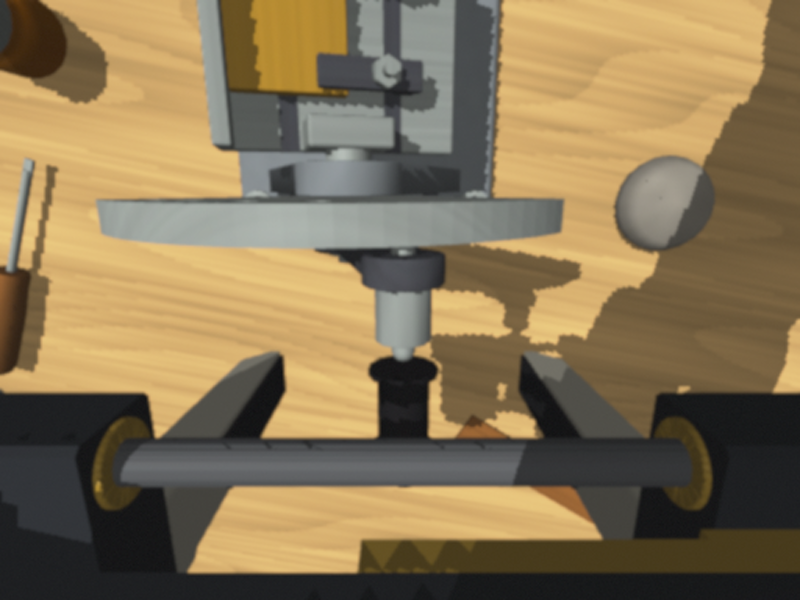

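Request:
arm_command(
  dp=[
    [0, 0, 0],
    [0, 0, 0],
    [0, 0, 0],
    [0, 0, 0],
    [0, 0, 0],
  ],
  spin=[0, 0, 0, 0, 0],
  jaw=0,
  grip_force=30,
)

```text
time: 2.75
position: [0.6148, 0.0979, 0.3733]
orientation: [-3.141, 0.001, -2.939]
force: [-0.0, -0.4, -0.5]
width: 0.0642
```

Request:
arm_command(
  dp=[
    [0, 0, 0],
    [0, 0, 0],
    [0, 0, 0],
  ],
  spin=[0, 0, 0],
)

```text
time: 3.0
position: [0.6147, 0.0979, 0.3723]
orientation: [-3.142, 0.0, -2.939]
force: [-0.0, -0.1, 0.9]
width: 0.0441
```

```bash
python3 look.py wrist 3
```

```text
t 3.0 p [0.6147 0.0979 0.3723] o [-180.      0.   -168.37] f [-0.  -0.1  0.9] w 0.044085451021840576 j [ 0.08  0.51  1.49 -0.    1.14 -1.69] grasp J [0.1485 0.025  0.205 ]
```

Grasp point (0.1485, 0.025, 0.205) matches the knob. Continuing to close.

Request:
arm_command(
  dp=[
    [0, 0, 0],
    [0, 0, 0],
    [0, 0, 0],
    [0, 0, 0],
    [0, 0, 0],
  ],
  spin=[0, 0, 0, 0, 0],
)

```text
time: 3.47
position: [0.6147, 0.098, 0.3724]
orientation: [3.141, 0.0, -2.938]
force: [-0.7, 1.2, 1.7]
width: 0.017
```

Request:
arm_command(
  dp=[
    [0, 0, 0],
    [0, 0, 0],
  ],
  spin=[0, 0],
)

```text
time: 3.63
position: [0.6147, 0.0979, 0.3724]
orientation: [3.142, 0.0, -2.939]
force: [-0.7, -0.1, 2.3]
width: 0.0175
```

Request:
arm_command(
  dp=[
    [-0.001, 0, 0],
    [-0.001, 0, 0],
    [-0.001, 0, 0],
    [0, 0, 0],
    [0, 0, 0],
  ],
  spin=[0, 0, 0, 0, 0],
)

```text
time: 4.05
position: [0.6171, 0.0984, 0.3722]
orientation: [3.141, -0.003, -2.938]
force: [-8.4, -0.6, 5.6]
width: 0.0169
```

```bash
python3 look.py wrist 4; python3 knob.py pics/wrist_4.pkl | head -4
```

```text
t 4.05 p [0.6171 0.0984 0.3722] o [ 1.7999e+02 -1.6000e-01 -1.6836e+02] f [-8.4 -0.6  5.6] w 0.016859530661692733 j [ 0.08  0.52  1.48 -0.    1.15 -1.69] grasp J [0.1511 0.0251 0.2049]
0.12 171 y 0.016 0.0339 z max 0.2146
0.124 88 y 0.0212 0.0281 z max 0.2086
0.128 64 y 0.0212 0.0281 z max 0.2088
0.132 607 y 0.013 0.0364 z max 0.2167
```

View pics/wrist_4.png

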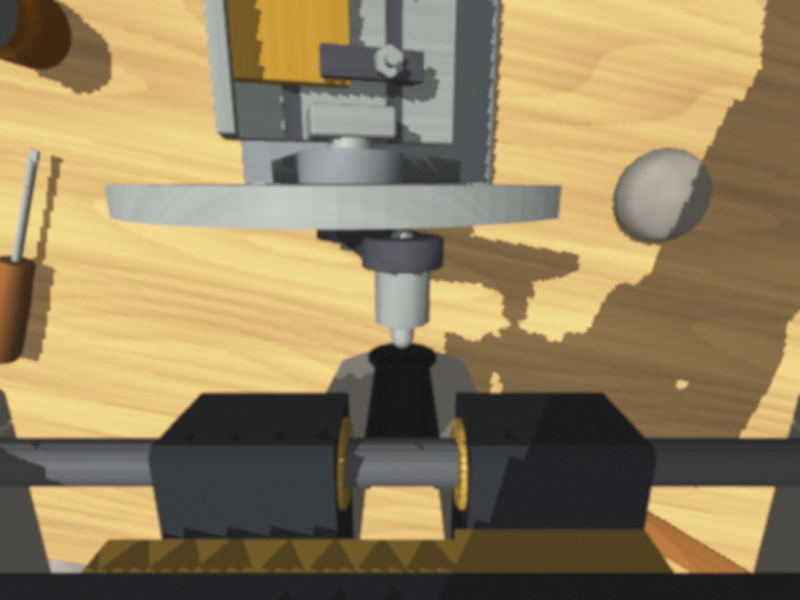

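```bash
python3 -c "
import numpy as np
t=np.radians(np.linspace(-16.5,30,16));y=-90*np.sin(t);z=90*np.cos(t)
for i in range(15):print(round(np.degrees(t[i+1]),1),[0,round((y[i+1]-y[i])/1000,4),round(-(z[i+1]-z[i])/1000,4)])"
```

```text
-13.4 [0, np.float64(-0.0047), np.float64(-0.0013)]
-10.3 [0, np.float64(-0.0048), np.float64(-0.001)]
-7.2 [0, np.float64(-0.0048), np.float64(-0.0007)]
-4.1 [0, np.float64(-0.0048), np.float64(-0.0005)]
-1.0 [0, np.float64(-0.0049), np.float64(-0.0002)]
2.1 [0, np.float64(-0.0049), np.float64(0.0)]
5.2 [0, np.float64(-0.0049), np.float64(0.0003)]
8.3 [0, np.float64(-0.0048), np.float64(0.0006)]
11.4 [0, np.float64(-0.0048), np.float64(0.0008)]
14.5 [0, np.float64(-0.0047), np.float64(0.0011)]
17.6 [0, np.float64(-0.0047), np.float64(0.0013)]
20.7 [0, np.float64(-0.0046), np.float64(0.0016)]
23.8 [0, np.float64(-0.0045), np.float64(0.0018)]
26.9 [0, np.float64(-0.0044), np.float64(0.0021)]
30.0 [0, np.float64(-0.0043), np.float64(0.0023)]
```

Request:
arm_command(
  dp=[
    [0, -0.0047, -0.0013],
    [0, -0.0048, -0.001],
    [0, -0.0048, -0.0007],
  ],
  spin=[0, 0, 0],
)

```text
time: 4.35
position: [0.6198, 0.0851, 0.3753]
orientation: [3.139, -0.003, -2.938]
force: [-7.7, 3.8, 5.4]
width: 0.0174
```

```bash
python3 look.py wrist 5; python3 knob.py pics/wrist_5.pkl | head -5
```

```text
t 4.35 p [0.6198 0.0851 0.3753] o [ 1.7987e+02 -1.6000e-01 -1.6835e+02] f [-7.7  3.8  5.4] w 0.017445360256550354 j [ 0.06  0.52  1.47  0.    1.15 -1.71] grasp J [0.151  0.0114 0.208 ]
0.12 170 y 0.0026 0.0207 z max 0.2168
0.124 89 y 0.0079 0.0154 z max 0.2118
0.128 59 y 0.0079 0.0155 z max 0.2111
0.132 616 y -0.0004 0.0232 z max 0.219
0.136 149 y -0.0004 0.023 z max 0.2193
```

Request:
arm_command(
  dp=[
    [0, -0.0048, -0.0005],
    [0, -0.0049, -0.0002],
    [0, -0.0049, 0],
    [0, -0.0049, 0.0003],
    [0, -0.0048, 0.0006],
  ],
  spin=[0, 0, 0, 0, 0],
)

```text
time: 4.82
position: [0.6248, 0.061, 0.3749]
orientation: [3.14, -0.003, -2.938]
force: [-8.4, 2.4, 2.5]
width: 0.0171
```

```bash
python3 look.py wrist 6; python3 knob.py pics/wrist_6.pkl | head -5
```

```text
t 4.8167 p [0.6248 0.061  0.3749] o [ 179.9    -0.18 -168.36] f [-8.4  2.4  2.5] w 0.017107498553935625 j [ 0.02  0.52  1.47  0.    1.16 -1.75] grasp J [ 0.151  -0.0131  0.2076]
0.12 170 y -0.0219 -0.004 z max 0.2171
0.124 94 y -0.0168 -0.0093 z max 0.2117
0.128 46 y -0.0168 -0.0098 z max 0.2111
0.132 648 y -0.0248 -0.0015 z max 0.2188
0.136 147 y -0.0217 -0.0023 z max 0.2176
```

View pics/wrist_6.png

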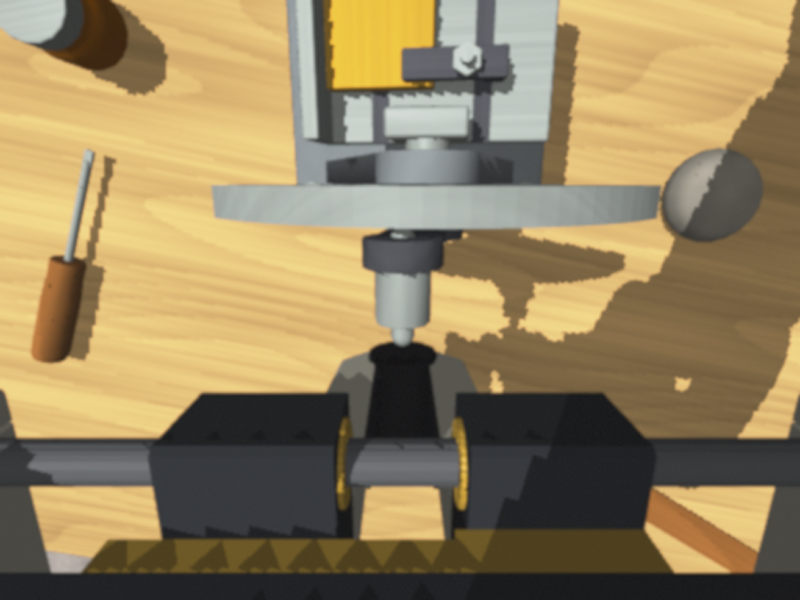

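The arm is at about +8°, the table nearly level and the plunger still drawn (knob collar at about (402,352)). Continuing past the 15° hole.

Request:
arm_command(
  dp=[
    [0, -0.0048, 0.0008],
    [0, -0.0047, 0.0011],
    [0, -0.0047, 0.0013],
    [0, -0.0046, 0.0016],
    [0, -0.0045, 0.0018],
  ],
  spin=[0, 0, 0, 0, 0],
)

```text
time: 5.28
position: [0.6294, 0.0381, 0.368]
orientation: [3.14, -0.003, -2.938]
force: [-10.1, 3.1, 0.4]
width: 0.0172
```

Request:
arm_command(
  dp=[
    [0, -0.0044, 0.0021],
    [0, -0.0043, 0.0023],
    [0, 0, 0],
    [0, 0, 0],
  ],
  spin=[0, 0, 0, 0],
)

```text
time: 5.62
position: [0.6312, 0.0291, 0.363]
orientation: [3.141, -0.005, -2.939]
force: [-7.3, -0.9, -1.0]
width: 0.0172
```

```bash
python3 look.py wrist 7; python3 knob.py pics/wrist_7.pkl | sed -n '1,5p;$p'
```

```text
t 5.6167 p [0.6312 0.0291 0.363 ] o [ 179.95   -0.26 -168.38] f [-7.3 -0.9 -1. ] w 0.017152349134848317 j [-0.03  0.54  1.47 -0.    1.14 -1.8 ] grasp J [ 0.1509 -0.0456  0.1957]
0.12 174 y -0.0552 -0.0366 z max 0.2054
0.124 83 y -0.0494 -0.0424 z max 0.2
0.128 24 y -0.0488 -0.043 z max 0.1987
0.132 671 y -0.0577 -0.0341 z max 0.2081
0.136 198 y -0.0663 -0.0241 z max 0.212
plate front x 0.08941582979416847 slope deg -3.700907103412731 plate y ext -0.08399595373780774 0.08239027651271336 zmax 0.224020220725577
```

View pics/wrist_7.png

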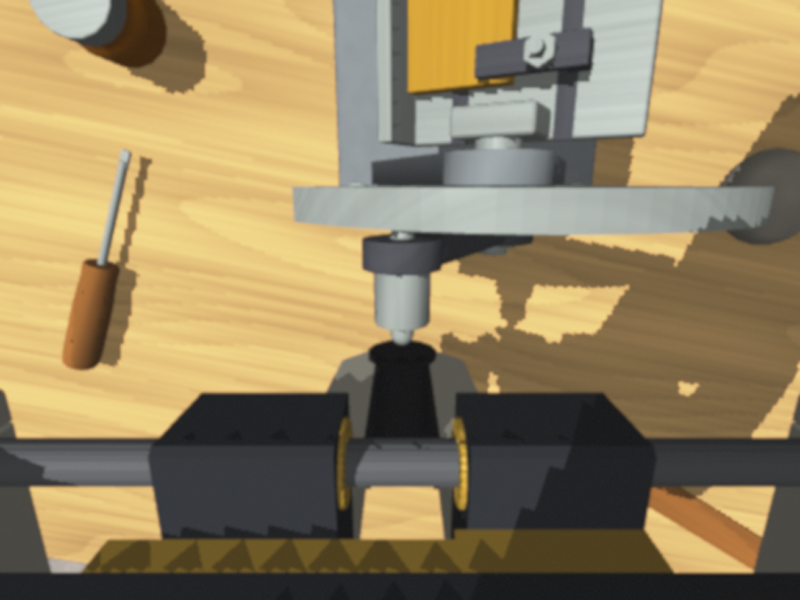

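Request:
arm_command(
  dp=[
    [0.0015, 0, 0],
    [0.0015, 0, 0],
    [0.0015, 0, 0],
    [0, 0, 0],
  ],
  spin=[0, 0, 0, 0],
)

```text
time: 6.0
position: [0.6267, 0.0283, 0.363]
orientation: [3.141, -0.004, -2.939]
force: [-6.5, -1.1, -0.6]
width: 0.0169
```

Request:
arm_command(
  dp=[
    [0.002, 0, 0],
    [0.002, 0, 0],
    [0.002, 0, 0],
    [0, 0, 0],
  ],
  spin=[0, 0, 0, 0],
)

```text
time: 6.33
position: [0.6212, 0.0273, 0.3633]
orientation: [3.141, -0.001, -2.939]
force: [-3.0, 0.9, -5.7]
width: 0.0172
```

Request:
arm_command(
  dp=[
    [0, 0, 0],
    [0, 0, 0],
    [0, 0, 0],
    [0, 0, 0],
    [0, 0, 0],
  ],
  spin=[0, 0, 0, 0, 0],
  jaw=1,
)

```text
time: 6.75
position: [0.6217, 0.0272, 0.3644]
orientation: [-3.141, 0.001, -2.939]
force: [-0.9, -0.3, -0.2]
width: 0.0459
```

```bash
python3 look.py wrist 8; python3 knob.py pics/wrist_8.pkl | head -8
```

```text
t 6.75 p [0.6217 0.0272 0.3644] o [-1.7998e+02  5.0000e-02 -1.6837e+02] f [-0.9 -0.3 -0.2] w 0.045873298949261586 j [-0.03  0.52  1.49 -0.    1.12 -1.8 ] grasp J [ 0.1413 -0.0457  0.1971]
0.12 395 y -0.0573 -0.0338 z max 0.208
0.124 174 y -0.0571 -0.0338 z max 0.2088
0.128 1958 y -0.0841 -0.0074 z max 0.2399
0.132 1791 y -0.0848 -0.0074 z max 0.239
0.136 453 y -0.0693 -0.0228 z max 0.2315
0.14 396 y -0.0693 -0.0228 z max 0.2253
0.144 359 y -0.0706 -0.0215 z max 0.24
0.148 249 y -0.0708 -0.0213 z max 0.24
```

View pics/wrist_8.png

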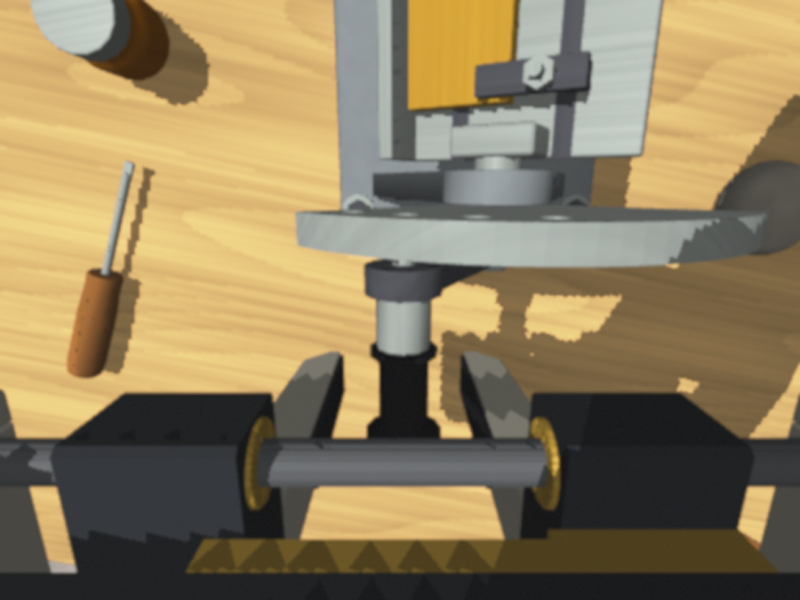

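Request:
arm_command(
  dp=[
    [0, 0, 0],
    [0, 0, 0],
    [0, 0, -0.01],
    [0, 0, -0.03],
    [0, 0, -0.03],
  ],
  spin=[0, 0, 0, 0, 0],
)

```text
time: 7.22
position: [0.6214, 0.0272, 0.4348]
orientation: [3.141, -0.002, -2.939]
force: [-0.2, 0.3, 0.5]
width: 0.083
```

Request:
arm_command(
  dp=[
    [0, 0, -0.03],
    [0, 0, -0.03],
    [0, 0, 0],
    [0, 0, 0],
  ],
  spin=[0, 0, 0, 0],
)

```text
time: 7.55
position: [0.6214, 0.0272, 0.4963]
orientation: [-3.141, 0.004, -2.939]
force: [0.3, -0.5, -0.7]
width: 0.0928
```

```bash
python3 look.py wrist 9; python3 knob.py pics/wrist_9.pkl
```

```text
t 7.55 p [0.6214 0.0272 0.4963] o [-179.95    0.21 -168.37] f [ 0.3 -0.5 -0.7] w 0.09281191826506582 j [-0.03  0.41  1.33 -0.    1.39 -1.8 ] grasp J [ 0.1409 -0.0455  0.329 ]
0.12 108 y -0.0568 -0.0341 z max 0.2078
0.124 65 y -0.0567 -0.0342 z max 0.2078
0.128 69 y -0.0538 -0.0371 z max 0.2045
0.132 74 y -0.0539 -0.037 z max 0.2057
0.136 67 y -0.0539 -0.0369 z max 0.2047
0.14 68 y -0.0539 -0.0381 z max 0.2052
0.144 67 y -0.0539 -0.038 z max 0.2053
0.148 67 y -0.0539 -0.038 z max 0.2051
0.152 152 y -0.0591 -0.0328 z max 0.2104
0.156 100 y -0.0589 -0.0329 z max 0.2106
0.16 22 y -0.0579 -0.0328 z max 0.2078
plate front x 0.0893851551724649 slope deg -3.813480245983456 plate y ext -0.08410619871763776 0.08237032914182184 zmax 0.22418829094636344
```

View pics/wrist_9.png

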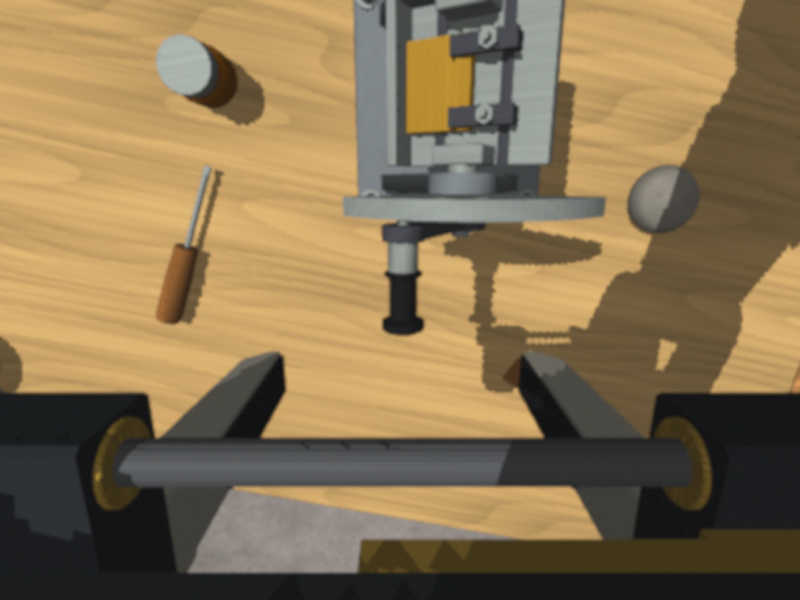

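```bash
python3 look.py scene 9 ; python3 look.py top 9
```

```text
t 7.6 p [0.6214 0.0272 0.4945] o [-1.7999e+02  4.0000e-02 -1.6837e+02] f [ 0.   0.1 -0.7] w 0.0930607057027203 j [-0.03  0.42  1.34 -0.    1.39 -1.8 ] grasp J [ 0.1409 -0.0455  0.3272]
t 7.65 p [0.6214 0.0272 0.4934] o [ 1.7999e+02 -6.0000e-02 -1.6837e+02] f [-0.   0.4 -0.6] w 0.09289886041461724 j [-0.03  0.42  1.34 -0.    1.39 -1.8 ] grasp J [ 0.1409 -0.0455  0.3261]
```

View pics/scene_9.png

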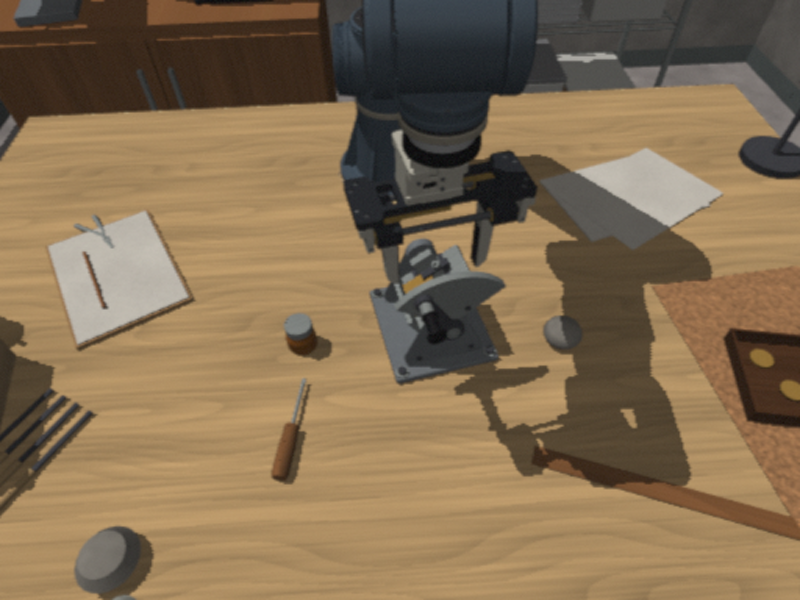

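```bash
python3 - <<'E'
from h import *
for f in('1','9'):
    s,d=pickle.load(open(f'pics/wrist_{f}.pkl','rb'));W,ok=world(d);P=W2J(W)
    m=ok&(P[...,0]>.13)&(P[...,0]<.19)&(P[...,2]>.19)&(P[...,2]<.24)&(abs(P[...,1])<.09)
    x=P[m][:,0];print(f,'flange face',np.percentile(x,[98,99.5,100]).round(4))
a=pickle.load(open('pics/top0.pkl','rb'));b=pickle.load(open('pics/top_9.pkl','rb'))[1]
for n,(u0,u1,v0,v1) in dict(stone=(140,180,182,222),jar=(318,352,195,228),scr=(322,348,118,188)).items():
    r=[]
    for d in(a,b):
        W,ok=world(d);S=W[v0:v1,u0:u1];q=S[S[...,2]>.008];r+=[q.mean(0).round(4),len(q)]
    print(n,r)
E
```

```text
1 flange face [0.1694 0.1704 0.1707]
9 flange face [0.1605 0.1614 0.162 ]
stone [array([0.5126, 0.2614, 0.0507]), 508, array([0.5129, 0.262 , 0.0486]), 506]
jar [array([ 0.4932, -0.1787,  0.059 ]), 357, array([ 0.4924, -0.1771,  0.0693]), 356]
scr [array([ 0.6787, -0.1897,  0.0404]), 374, array([ 0.6735, -0.1864,  0.059 ]), 381]
```

```bash
python3 look.py wrist 10; python3 - <<'E'
from h import *
for f in('1','2','4','8','10'):
    s,d=pickle.load(open(f'pics/wrist_{f}.pkl','rb'));W,ok=world(d);P=W2J(W)
    yc=.025 if f in '124' else -.0456
    m=ok&(P[...,0]>.104)&(P[...,0]<.175)&(P[...,2]>.185)&(P[...,2]<.215)&(abs(P[...,1]-yc)<.016)
    q=P[m];print(f)
    print([(round(a*1e3,1),int(round(1e4*np.ptp(q[abs(q[:,0]-a)<.0006][:,1])))) for a in np.arange(.106,.138,.0012) if (abs(q[:,0]-a)<.0006).sum()>1])
s,d=pickle.load(open('pics/wrist_10.pkl','rb'));im=d['image'][130:225,220:300]
cv2.imwrite('pics/crop10.png',cv2.cvtColor(cv2.resize(im,None,fx=6,fy=6,interpolation=cv2.INTER_CUBIC),cv2.COLOR_RGB2BGR))
E
```

```text
t 7.7 p [0.6214 0.0272 0.493 ] o [ 1.7997e+02 -1.1000e-01 -1.6837e+02] f [ 0.5 -0.5 -0.4] w 0.09316417709743713 j [-0.03  0.42  1.34 -0.    1.39 -1.8 ] grasp J [ 0.141  -0.0456  0.3257]
1
[(np.float64(106.0), 172), (np.float64(107.2), 173), (np.float64(108.4), 163), (np.float64(109.6), 173), (np.float64(110.8), 174), (np.float64(112.0), 173), (np.float64(113.2), 174), (np.float64(114.4), 174), (np.float64(115.6), 174), (np.float64(116.8), 175), (np.float64(118.0), 175), (np.float64(119.2), 176), (np.float64(120.4), 175), (np.float64(121.6), 175), (np.float64(122.8), 82), (np.float64(124.0), 65), (np.float64(125.2), 75), (np.float64(126.4), 65), (np.float64(127.6), 65), (np.float64(128.8), 37), (np.float64(132.4), 227), (np.float64(133.6), 224), (np.float64(134.8), 176), (np.float64(136.0), 149), (np.float64(137.2), 169)]
2
[(np.float64(106.0), 179), (np.float64(107.2), 180), (np.float64(108.4), 180), (np.float64(109.6), 180), (np.float64(110.8), 181), (np.float64(112.0), 176), (np.float64(113.2), 175), (np.float64(114.4), 177), (np.float64(115.6), 177), (np.float64(116.8), 177), (np.
[... 1735 characters left out ...]
np.float64(106.0), 181), (np.float64(107.2), 181), (np.float64(108.4), 181), (np.float64(109.6), 182), (np.float64(110.8), 182), (np.float64(112.0), 182), (np.float64(113.2), 183), (np.float64(114.4), 172), (np.float64(115.6), 184), (np.float64(116.8), 183), (np.float64(118.0), 184), (np.float64(119.2), 184), (np.float64(120.4), 184), (np.float64(121.6), 184), (np.float64(122.8), 226), (np.float64(124.0), 221), (np.float64(125.2), 201), (np.float64(126.4), 154), (np.float64(127.6), 164), (np.float64(128.8), 165), (np.float64(130.0), 165), (np.float64(131.2), 165), (np.float64(132.4), 165), (np.float64(133.6), 166), (np.float64(134.8), 166), (np.float64(136.0), 165), (np.float64(137.2), 166)]
```

View pics/crop10.png

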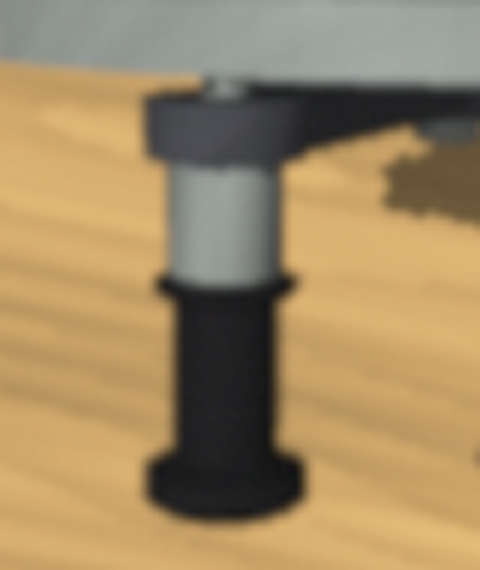

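```bash
python3 -c "
from cell import *
print(read_state()['time'],job_done())"
```

```text
the job is handed in; nothing more can be done
7.75 None
```

The table is set to 30 degrees with its fence on the low edge, and the index pin is home in the 30 degree hole. I handed the job in at 7.75 s.

I gripped the knob with the tool pointing down, pulled the plunger about 2.5 mm further out and swung the arm from about -16° past the level and 15° holes to +30°. I then eased the pin in, opened the jaws and rose 130 mm clear.

**Last checks**
- **Tilt:** the knob stands about 45 mm to the fence side of the trunnion and about 78 mm above it, which is 30°. The scene and wrist pictures show the table tipped fence-down.
- **Pin:** while I eased it in, the spring still drew the pin past the plate face, which only happens over a hole. After release the knob had moved in 9 to 9.4 mm from where it rode on the plate. Its collar sits against the arm's housing with no visible gap. The pin depth comes from the depth images to about 0.5 mm; I did not test it by pushing on the knob.
- **Hand off:** the arm is clear, with force readings near zero.
- **Stone, jar and scraper:** nothing touched them and they look unmoved. The stone's measured position agreed within 1 mm. The jar's (within 2 mm) and the scraper's (about 6 mm) came out noisier, because their mean heights include bad depth readings.

**Disagreement:** the scene and top cameras differed by 3 mm on the base position along x. I used the wrist camera for the grasp.

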